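# Clear the piled-up testing kit onto its pads

### The arm

A 7-joint arm with a two-finger parallel gripper is mounted at the origin on a cart in front of the work surface, level with it; the furniture and walls round the work are solid. World frame = base frame: x ahead of the robot, y to its left, z up, the work surface at z = 0. Lengths are in m, angles in rad, forces in N, time in s.
With the tool pointing down it reaches from about 0.35 to 0.9 m from the base axis. Payload 8.1 kg.
Tool frame: the origin (TCP) lies on the centre line of the jaws, within the pads' length; the fingertips stand 17 mm ahead of it and the grasp point (between the pads) lies 2 mm behind it; z points along the fingers, y is the direction in which the jaws open and shut (so a half turn about z gives the same grasp; the last joint's range is limited). The gripper opens to 92 mm and grips with 3 to 60 N. Pads are 19 mm wide; open, the fingers measure 130 mm over their backs; the gripper's body (75 mm by 190 mm) begins 47 mm behind the grasp point.
Start: joints at [-1.377, 0.434, 0.025, 1.573, -0.012, 1.134, -0.075], TCP at [0.183, 0.598, 0.244] pointing down, gripper open.
Joint ranges: [-2.62, 2.62], [-0.44, 2.09], [-1.27, 1.32], [0.08, 2.57], [-1.32, 4.46], [0.12, 2], [-2.74, 2.74]. Speed limits (rad/s): [2.22, 2.22, 3.01, 3.01, 3.14, 3.14, 3.14].

### API

Orientations are given as a rotation vector (axis times angle).
In Python, from cell import arm, imaging, job gives the robot as it stands.
- The arm moves only by the tool jog_arm, never from a script. Its argument "moves" is a list of rows, each an object with "fingers": the closure, from -1 (fully open) to 1 (shut); "xyz": the shift along the tool's x, y, z in cm, a list of three; "angular": the turn, a rotation vector about the tool's x, y, z in rad, a list of three. In form: [{"fingers": fingers, "xyz": [dx, dy, dz], "angular": [ax, ay, az]}, ...]. A call has 1 to 12 rows; each row is the pose to reach, as a shift and turn from the pose commanded when the call began, along the tool's axes at that moment; what a row does not reach only later rows make up. A row lasts 1/8 s, in which the tool goes at most 62.5 mm and 10.7 degrees, less where a joint would pass 70% of its speed; a pose out of reach is approached as far as the arm can. A call with a gripper value outside its range is refused whole. The fingers move at their own pace and stop on an object; "grip_force" is the grip in N (left out, the last holds). Time passes only in rows, so rows that repeat a pose let the fingers close. It gives the time, the measured TCP pose, the force and the opening at its end, in the units of the state.
- arm.observe(): the state, without advancing time (a new reading comes with each control period).
- imaging.get_image(name): name is "side" or "top"; returns the picture (400x640x3 uint8, red, green, blue); there is no depth.
- imaging.camera_params(name): a dict with "fx", "fy", "cx", "cy" (pixels), "dist" ([k1, k2, p1, p2, k3] as OpenCV has them; the pictures are not rectified), "rvec" (rotation vector, rad) and "tvec" (3), from world to camera coordinates, as OpenCV has them. Camera axes: x right, y down, z forward; pixel columns grow to the right and rows downward; lengths in m; the calibration is good to about 2 mm. A picture is of the moment at which its call begins. camera_params takes no time and is no camera call.
- job.sign_off(): hands the job in, once; it reports no verdict.
The state is a dict: "clock": time; "joints": joint angles; "dq": joint speeds; "joint_efforts": joint torques, N m; "position": TCP position; "ee_rot": TCP orientation; "force": force on the tool from outside, world axes, zero at the start; "ft_torque": the same for the moment, N m; "width": opening from 0.0 (shut) to 1.0 (fully open).
Only numpy, scipy, OpenCV 4.12 (cv2) and the standard library are available. Lean on these libraries where they do the work, as an engineer would, in place of code of your own. Each camera call takes 0.05 s, during which the arm holds its last target. There are 200 camera calls.

### The job

The gold-testing kit has been piled up on the grey mat. Take the pile apart from the top down, one thing at a time, and gently set each in the middle of its own felt pad, upright and with its long side along the pad's: first the brass weight on the round red pad, then the loupe on the small blue pad, then the black touchstone on the long green pad, and last the wooden block on the yellow pad. Leave the red ring box and the gold sample disc where they are.

Things in the scene. Friction and masses are not known exactly. Their poses are not given: they have to be found in the camera images.
- weight: Small brass balance weight, a cylinder 19 mm across with a narrower neck and knob, 22 mm tall in all, about 50 g; at the start it stands on top of the pile. Origin: centre of its underside; z up.
- loupe: Folded pocket loupe with bright steel cover plates and a black lens barrel, 24 (x) x 38 (y) x 18 mm (z), about 45 g; lies flat, second from the top. Origin: centre of its underside. Graspable across its 24 mm width (x).
- touchstone: Flat black stone slab with a few gold streaks on top, 52 (x) x 90 (y) x 18 mm (z), about 190 g; lies flat on the wooden block, crosswise to it. Origin: centre of its underside.
- block: Brown wooden block, 56 (x) x 72 (y) x 33 mm (z), about 160 g; bottom of the pile, on the square grey mat (104 x 104 mm, 4 mm thick, not listed, fixed). Origin: centre of its underside.
- red_pad: Round red felt pad, 48 mm across, 4 mm thick, fixed to the worktop, for the brass weight. Origin: centre of its underside (felt surface 4 mm above the origin).
- blue_pad: Small oblong blue felt pad, 48 (x) x 62 (y) mm, 4 mm thick, fixed, for the loupe. Origin: centre of its underside; its long side is y.
- green_pad: Long green felt pad, 68 (x) x 106 (y) mm, 4 mm thick, fixed, for the touchstone. Origin: centre of its underside; its long side is y.
- yellow_pad: Yellow felt pad, 74 (x) x 90 (y) mm, 4 mm thick, fixed, for the wooden block. Origin: centre of its underside; its long side is y.
- ring_box: Closed dark red ring box, 60 x 52 x 42 mm, loose; a bystander on the left of the pads. Origin: centre of its underside.
- gold_disc: Gold-coloured sample disc, 24 mm across, 8 mm high, loose, lying flat among the pads; a bystander. Origin: centre of its underside.
Things that resemble listed ones, but are neither listed nor needed, are in the scene too. Leave any turquoise look-alike of the loupe alone.

How it is judged:
On the way, in this order (a step that is already met when the one before it is completed fails the run):
1. the brass weight is set on the red pad and released (horizontal distance between weight and red_pad below 0.012 m and z of weight in the frame of red_pad below 0.009 m and angle between weight's own z axis and vertical below 0.15 rad and contact force between the fingers and weight below 0.1 N and linear speed of weight below 0.03 m/s), for 0.2 s.
2. the loupe is set on the blue pad and released (horizontal distance between loupe and blue_pad below 0.012 m and z of loupe in the frame of blue_pad below 0.009 m and angle between loupe's own z axis and vertical below 0.15 rad and contact force between the fingers and loupe below 0.1 N and linear speed of loupe below 0.03 m/s and angle between the y axis of loupe and the y axis of blue_pad, either way round below 0.26 rad), for 0.2 s.
3. the touchstone is set on the green pad and released (horizontal distance between touchstone and green_pad below 0.012 m and z of touchstone in the frame of green_pad below 0.009 m and angle between touchstone's own z axis and vertical below 0.15 rad and contact force between the fingers and touchstone below 0.1 N and linear speed of touchstone below 0.03 m/s and angle between the y axis of touchstone and the y axis of green_pad, either way round below 0.26 rad), for 0.2 s.
4. the wooden block is set on the yellow pad and released (horizontal distance between block and yellow_pad below 0.012 m and z of block in the frame of yellow_pad below 0.009 m and angle between block's own z axis and vertical below 0.15 rad and contact force between the fingers and block below 0.1 N and linear speed of block below 0.03 m/s and angle between the y axis of block and the y axis of yellow_pad, either way round below 0.26 rad), for 0.2 s.
At the end, for the whole second after the job is handed in: Weight on the red, loupe on the blue, touchstone on the green and block on the yellow pad: each resting on the felt within 12 mm of the pad's centre, upright (within 0.15 rad), its long side (not for the round weight) within 0.26 rad of the pad's long side (either way round), released and at rest (all of step 1 and all of step 2 and all of step 3 and all of step 4).
It fails at once if the ring box is moved by more than 20 mm (distance of ring_box from where it was at the start of the episode above 0.02 m).
It fails at once if the gold sample disc is moved by more than 20 mm (distance of gold_disc from where it was at the start of the episode above 0.02 m).
It fails at once if a thing is dropped: it falls, not held by the fingers, faster than 0.6 m/s (about 2 cm of free fall) ((linear speed of weight above 0.6 m/s and contact force between the fingers and weight below 0.1 N) or (linear speed of loupe above 0.6 m/s and contact force between the fingers and loupe below 0.1 N) or (linear speed of touchstone above 0.6 m/s and contact force between the fingers and touchstone below 0.1 N) or (linear speed of block above 0.6 m/s and contact force between the fingers and block below 0.1 N)).
It also fails if it takes over 96 s, if anything falls off the work surface, if the arm or the gripper's body presses on something with over 40 N, if the wrist force passes 120 N, or if a joint passes its speed limit or range.

## Working session

There is one attempt and no reset: what is moved stays moved. The work goes in short steps, Python scripts to look and compute and a tool call to move; the robot and the scene stay as the last step left them, time stands still between calls to the robot, and variables do not carry over. Pictures are saved under pics/ and viewed, about 12 in all and at most 16, crops included, and the job is handed in when it is done.

Besides the shell and the picture viewer there is one more tool, called after "Emit:" as name(argument=value, ...) on one line, values as JSON. jog_arm: Moves the arm, as the interface text tells. Its arguments: {"type":"object","properties":{"moves":{"type":"array"},"grip_force":{"type":"number"}},"required":["moves"]}

```bash
ls; mkdir -p pics; python3 - <<'E'
from cell import arm, imaging
import cv2
print(arm.observe())
for n in("top","side"):
    print(n,imaging.camera_params(n)); cv2.imwrite(f"pics/{n}0.png",imaging.get_image(n)[:,:,::-1])
E
```

```text
pics
{'clock': 0.0, 'joints': array([-1.37664563,  0.43521388,  0.02501113,  1.57409146, -0.01159835,
        1.13400505, -0.07508918]), 'dq': array([-0.00037567, -0.00032056, -0.00013677,  0.00031805,  0.00071214,
       -0.0001228 ,  0.00154328]), 'joint_efforts': array([ 1.17496766e-03, -6.67851162e+01,  9.85190570e-01, -3.14457786e+01,
       -6.06796495e-02,  4.28510341e-02,  1.59256829e-04]), 'position': array([0.18269159, 0.59719683, 0.24295324]), 'ee_rot': array([-4.64559734e-01, -3.10697982e+00,  2.46762486e-03]), 'force': array([-0.66702033,  0.23452784,  0.83639534]), 'ft_torque': array([-0.01307846, -0.02717141, -0.02258101]), 'width': 0.999118899437923}
top {'fx': 397.9098512325181, 'fy': 397.9098512325181, 'cx': 317.4458897945337, 'cy': 201.0747430663885, 'dist': array([0.03051461, 0.        , 0.        , 0.        , 0.        ]), 'rvec': array([ 2.16090808, -2.1355331 ,  0.19024644]), 'tvec': array([0.26484392, 0.54199446, 0.86087121])}
side {'fx': 470.34607418353227, 'fy': 470.34607418353227, 'cx': 318.34725687297583, 'cy': 197.32233942708825, 'dist': array([-0.00783262,  0.        ,  0.        ,  0.        ,  0.        ]), 'rvec': array([ 1.87579319, -0.55872921,  0.37484789]), 'tvec': array([-0.28833723,  0.25072755,  0.39469776])}
```

View pics/top0.png

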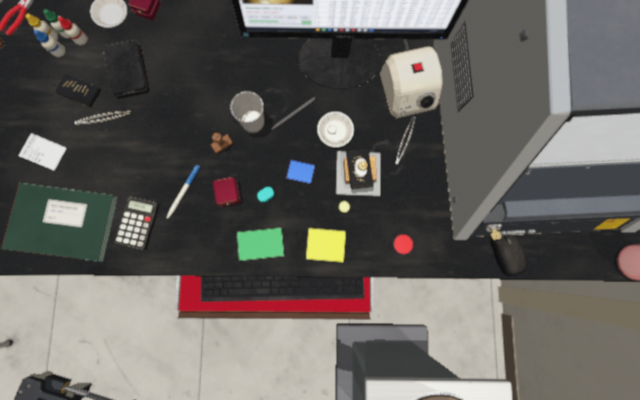

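View pics/side0.png

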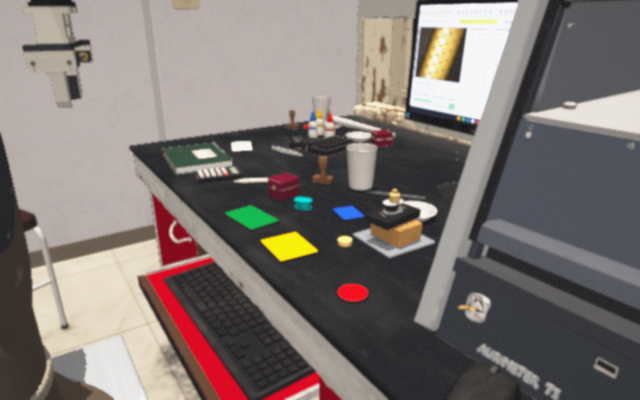

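The top view shows the pads: green (260,244), yellow (326,245), red (403,244) and blue (300,171). The pile is at (358,172), the disc at (344,207), the ring box at (227,190) and the turquoise decoy at (265,193). The side view shows the same layout, with the pile near (396,225) and the analyser on the right.

```bash
cat > h.py <<'E'
import cv2, numpy as np
from cell import arm, imaging
from scipy.spatial.transform import Rotation as R
P={n:imaging.camera_params(n) for n in("top","side")}
def cam(n):
    p=P[n]; K=np.array([[p['fx'],0,p['cx']],[0,p['fy'],p['cy']],[0,0,1]])
    return K,np.array(p['dist']),cv2.Rodrigues(np.array(p['rvec']))[0],np.array(p['tvec'])
def ray(n,uv):
    K,d,Rm,t=cam(n); q=cv2.undistortPoints(np.array(uv,float).reshape(-1,1,2),K,d)[:,0]
    return -Rm.T@t,(np.c_[q,np.ones(len(q))])@Rm
def plane(n,uv,z):
    c,D=ray(n,uv); return c+D*((z-c[2])/D[:,2])[:,None]
def proj(n,X):
    K,d,Rm,t=cam(n); return cv2.projectPoints(np.array(X,float).reshape(-1,1,3),Rm,t,K,d)[0][:,0]
def tri(uvt,uvs):
    A=np.zeros((3,3));b=np.zeros(3)
    for n,uv in(("top",uvt),("side",uvs)):
        c,D=ray(n,[uv]);D=D[0]/np.linalg.norm(D[0]);M=np.eye(3)-np.outer(D,D);A+=M;b+=M@c
    return np.linalg.solve(A,b)
def blob(im,lo,hi,near,rad=60):
    h=cv2.cvtColor(im,cv2.COLOR_RGB2HSV); m=cv2.inRange(h,lo,hi)
    c=cv2.findContours(m,cv2.RETR_EXTERNAL,cv2.CHAIN_APPROX_NONE)[0]
    c=[k for k in c if cv2.contourArea(k)>20 and np.hypot(*(k[:,0].mean(0)-near))<rad]
    return max(c,key=cv2.contourArea)
def rect(n,c,z):
    X=plane(n,c[:,0],z)[:,:2]; (cx,cy),(w,h),a=cv2.minAreaRect((X*1000).astype(np.float32))
    if w<h: w,h,a=h,w,a+90
    return np.round([cx,cy,w,h,(a+90)%180-90],1)  # mm, long-side angle from world x
E
python3 - <<'E'
from h import *
im=imaging.get_image("top"); s=imaging.get_image("side")
C={"red":((0,150,120),(8,255,255),(403,244)),"blue":((105,120,80),(125,255,255),(300,171)),"green":((50,100,80),(80,255,255),(260,244)),"yellow":((24,120,120),(34,255,255),(326,245)),"disc":((22,50,120),(36,255,255),(344,207)),"ringbox":((165,100,50),(180,255,255),(227,190)),"tq":((80,120,80),(98,255,255),(265,193))}
S={"red":(353,292),"blue":(349,212),"green":(252,217),"yellow":(289,246)}
for k,(lo,hi,n) in C.items():
    z={"disc":.008,"ringbox":.042,"tq":.018}.get(k,.004)
    print(k,rect("top",blob(im,lo,hi,n,15),z), rect("side",blob(s,lo,hi,S[k],20),z) if k in S else '')
big=lambda i,x,y,w,h,k:cv2.resize(i[y:y+h,x:x+w],None,fx=k,fy=k,interpolation=cv2.INTER_CUBIC)[:,:,::-1]
cv2.imwrite("pics/c1.png",np.vstack([big(im,325,140,70,55,8)[:,:560],big(s,345,180,100,80,5.6)])[:, :])
E
```

```text
Traceback (most recent call last):
  File "h.py", line 24, in blob
    return max(c,key=cv2.contourArea)
ValueError: max() iterable argument is empty
```

```bash
python3 - <<'E'
from h import *
im=imaging.get_image("top"); s=imaging.get_image("side")
h=cv2.cvtColor(im,cv2.COLOR_RGB2HSV)
C={"red":((0,150,110),(8,255,255),(403,244)),"blue":((105,120,80),(125,255,255),(300,171)),"green":((50,100,80),(85,255,255),(260,244)),"yellow":((24,120,120),(34,255,255),(326,245)),"disc":((20,40,110),(40,255,255),(344,207)),"ringbox":((165,100,50),(180,255,255),(227,190)),"tq":((80,120,80),(98,255,255),(265,193))}
S={"red":(353,292),"blue":(349,212),"green":(252,217),"yellow":(289,246)}
hs=cv2.cvtColor(s,cv2.COLOR_RGB2HSV)
def hb(i,hh,n):
    c=hh[n[1],n[0]].astype(int)
    d=(abs((hh[...,0].astype(int)-c[0]+90)%180-90)<9)&(hh[...,1]>c[1]*.5)&(hh[...,2]>c[2]*.5)
    l=cv2.connectedComponents(d.astype(np.uint8))[1]; m=(l==l[n[1],n[0]]).astype(np.uint8)
    return max(cv2.findContours(m,0,cv2.CHAIN_APPROX_NONE)[0],key=cv2.contourArea)
for k,(lo,hi,n) in C.items():
    z={"disc":.008,"ringbox":.042,"tq":.018}.get(k,.004)
    print(k,h[n[1],n[0]],rect("top",hb(im,h,n),z), rect("side",hb(s,hs,S[k]),z) if k in S else '')
big=lambda i,x,y,w,h,k:cv2.resize(i[y:y+h,x:x+w],None,fx=k,fy=k,interpolation=cv2.INTER_CUBIC)[:,:,::-1]
a=big(im,330,145,60,55,7);b=big(s,350,180,95,80,4)
cv2.imwrite("pics/c1.png",np.hstack([a[:320],b[:320]]))
E
```

```text
red [179 176 237] [447.5  71.8  44.6  43.9 -89.3] [448.4  71.7  47.3  44.6  56.5]
blue [108 154 234] [615.7 312.2  60.8  47.5  78. ] [617.3 313.2  67.2  48.9  77.9]
green [ 69 126 203] [443.5 402.1 104.8  68.2 -83.4] [445.1 403.3 109.5  68.3 -83.5]
yellow [ 30 145 240] [442.7 250.7  89.   73.9  85.9] [444.7 252.2  94.8  73.7  86. ]
disc [ 31  58 240] [5.319e+02 2.083e+02 2.610e+01 2.350e+01 1.000e-01] 
ringbox [173 193 139] [559.6 478.6  60.5  54.2  12.6] 
tq [ 88 149 221] [557.8 392.5  40.4  29.4 -54.6]
```

View pics/c1.png

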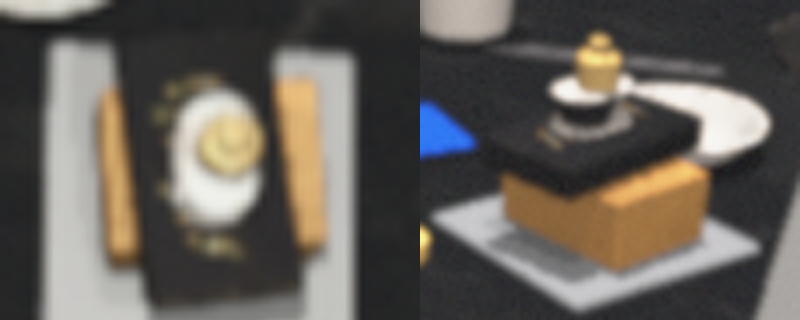

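The pads agree between the two views to about 2 mm. The crop shows the knob near top (363.3,165), the loupe ellipse near top (361,167), and the touchstone lying crosswise with its long side roughly along world x. Next I measure the pile.

```bash
cat >> h.py <<'E'
def go(x,y,z,yaw):
    """shift (cm) and turn (rad) in tool axes to reach TCP xyz (mm) pointing down with jaw axis at yaw deg (mod 180)"""
    o=arm.observe(); r=R.from_rotvec(o['ee_rot']); p=o['position']
    best=None
    for a in(yaw,yaw+180):
        t=np.radians(a); Y=np.array([np.cos(t),np.sin(t),0]); Z=np.array([0,0,-1.]); T=R.from_matrix(np.c_[np.cross(Y,Z),Y,Z])
        d=(r.inv()*T).as_rotvec()
        if best is None or np.linalg.norm(d)<np.linalg.norm(best): best=d
    print("clock %.1f at"%o['clock'],np.round(p*1000,1),"w",round(o['width']*92,1),"F",np.round(o['force'],1),"-> xyz",np.round(r.inv().apply(np.array([x,y,z])/1000-p)*100,2),"ang",np.round(best,3))
E
python3 - <<'E'
from h import *
I={n:imaging.get_image(n) for n in("top","side")}
def near(n,box,f):
    x,y,w,h=box; m=np.zeros((400,640),np.uint8); hs=cv2.cvtColor(I[n],cv2.COLOR_RGB2HSV).astype(int)
    m[y:y+h,x:x+w]=f(hs[...,0],hs[...,1],hs[...,2])[y:y+h,x:x+w]
    return max(cv2.findContours(m,0,cv2.CHAIN_APPROX_NONE)[0],key=cv2.contourArea)
gold=lambda h,s,v:(h>15)&(h<35)&(s>60)&(v>90)
wt=near("top",(350,155,25,20),gold); ws=near("side",(385,185,25,25),gold)
print("gold",cv2.boundingRect(wt),cv2.minEnclosingCircle(wt),cv2.boundingRect(ws))
for z in(.086,.09): print(rect("top",wt,z),cv2.minEnclosingCircle((plane("top",wt[:,0],z)[:,:2]*1000).astype(np.float32)))
print("knob tri",tri((363.3,164.8),(395,190)))
lo=near("top",(350,152,25,30),lambda h,s,v:(v>130)); e=cv2.fitEllipse(lo); print("loupe",e,rect("top",lo,.073))
bx=near("top",(340,150,45,40),lambda h,s,v:(h>8)&(h<25)&(s>80)&(v>90)); print("block part",rect("top",bx,.037))
M=np.array([[152,308],[302,296],[112,45],[270,38]])/7+[330,145]-.5+.5/7
print("stone corners",np.round(plane("top",M,.055)*1000)); 
B=np.array([[100,92],[118,268],[325,250],[316,78]])/7+[330,145]-.5+.5/7
print("block corners",np.round(plane("top",B,.037)*1000)); print("machine foot",plane("side",[(430,325),(418,318)],0), plane("top",[(458,236),(440,50),(490,235)],0))
E
```

```text
gold (369, 156, 6, 19) ((372.0, 165.0), 9.219644546508789) (388, 188, 13, 15)
[ 6.130e+02  1.549e+02  4.040e+01  1.100e+01 -6.000e-01] ((612.9139404296875, 153.82077026367188), 20.537660598754883)
[ 6.119e+02  1.555e+02  4.020e+01  1.090e+01 -6.000e-01] ((611.8927001953125, 154.45582580566406), 20.440275192260742)
knob tri [0.61166471 0.17335956 0.09497956]
loupe ((360.390380859375, 167.04908752441406), (12.338996887207031, 19.559513092041016), 2.9590749740600586) [611.8 177.9  43.8  28.5  -8.4]
block part [618.3 144.8  56.8  13.    6.3]
stone corners [[566. 196.  55.]
 [570. 148.  55.]
 [653. 209.  55.]
 [656. 157.  55.]]
block corners [[642. 211.  37.]
 [582. 205.  37.]
 [589. 137.  37.]
 [648. 139.  37.]]
machine foot [[ 4.88597257e-01 -4.20719949e-02  5.55111512e-17]
 [ 4.86381298e-01 -2.24353862e-02  0.00000000e+00]] [[ 0.46683004 -0.05941701  0.        ]
 [ 0.9340256  -0.03386055  0.        ]
 [ 0.47019361 -0.13437415  0.        ]]
```

Knob triangulated at z=95.0 mm, exactly as expected. The weight stands at (611.7,173.4). Now the approach.

```bash
python3 -c "
from h import *
go(611.7,173.4,190,0)"
```

```text
clock 0.4 at [182.8 597.6 243.6] w 91.9 F [ 1.2 -0.6 -0.1] -> xyz [-53.42 -28.01   5.37] ang [-0.     0.     1.274]
```

Emit:
jog_arm(moves=[{"fingers":-1,"xyz":[-4.5,-2.3,0],"angular":[0,0,0.1]},{"fingers":-1,"xyz":[-9,-4.7,0],"angular":[0,0,0.2]},{"fingers":-1,"xyz":[-14,-7.3,0],"angular":[0,0,0.32]},{"fingers":-1,"xyz":[-19,-10,0],"angular":[0,0,0.44]},{"fingers":-1,"xyz":[-24,-12.6,0],"angular":[0,0,0.56]},{"fingers":-1,"xyz":[-29,-15.2,0],"angular":[0,0,0.68]},{"fingers":-1,"xyz":[-34,-17.8,0],"angular":[0,0,0.8]},{"fingers":-1,"xyz":[-39,-20.4,0],"angular":[0,0,0.92]},{"fingers":-1,"xyz":[-43.5,-22.8,1],"angular":[0,0,1.04]},{"fingers":-1,"xyz":[-48,-25.2,2],"angular":[0,0,1.16]},{"fingers":-1,"xyz":[-51.5,-27,3],"angular":[0,0,1.274]},{"fingers":-1,"xyz":[-53.4,-28,4],"angular":[0,0,1.274]}], grip_force=8)

```text
clock: 1.9
position: [0.6131, 0.1713, 0.2034]
ee_rot: [2.225, 2.216, -0.0]
force: [-0.5, -0.1, 0.2]
width: 0.997
```

```bash
python3 -c "
from h import *
go(611.7,173.4,92.5,0)"
```

```text
clock 1.9 at [613.1 171.3 203.4] w 91.7 F [-0.5 -0.1  0.2] -> xyz [ 0.22 -0.15 11.09] ang [ 0.001  0.001 -0.004]
```

Emit:
jog_arm(moves=[{"fingers":-1,"xyz":[0,0,2],"angular":[0,0,0]},{"fingers":-1,"xyz":[0,0,4],"angular":[0,0,0]},{"fingers":-1,"xyz":[0,0,6],"angular":[0,0,0]},{"fingers":-1,"xyz":[0,0,8],"angular":[0,0,0]},{"fingers":-1,"xyz":[0,0,8],"angular":[0,0,0]},{"fingers":-1,"xyz":[0,0,8],"angular":[0,0,0]},{"fingers":-1,"xyz":[0,0,8],"angular":[0,0,0]}])

```text
clock: 2.78
position: [0.6122, 0.1738, 0.1248]
ee_rot: [2.221, 2.221, 0.002]
force: [-0.4, 0.2, -0.3]
width: 0.999
```

```bash
python3 - <<'E'
from h import *
go(611.7,173.4,92.5,0)
a=imaging.get_image("side")[150:250,340:450];b=imaging.get_image("top")[130:200,320:410]
cv2.imwrite("pics/a2.png",np.hstack([cv2.resize(a,(440,400),interpolation=2),cv2.resize(b,(360,280),interpolation=2) if 0 else cv2.resize(b,(360,400),interpolation=2)])[:,:,::-1])
E
```

```text
clock 2.8 at [612.2 173.8 124.8] w 91.9 F [-0.4  0.2 -0.3] -> xyz [-0.05 -0.05  3.23] ang [ 0.002 -0.001 -0.   ]
```

View pics/a2.png

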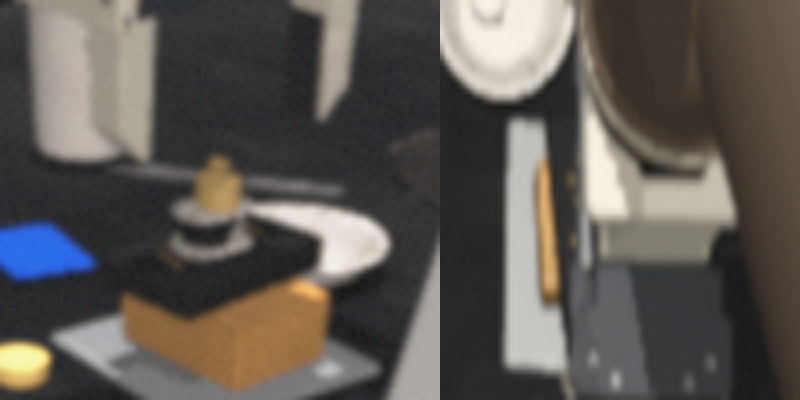

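The fingers straddle the weight; its knob is at crop (218,165) with the tips on either side. I'll go down and close.

Emit:
jog_arm(moves=[{"fingers":-1,"xyz":[0,0,1],"angular":[0,0,0]},{"fingers":-1,"xyz":[0,0,2],"angular":[0,0,0]},{"fingers":-1,"xyz":[0,0,2.8],"angular":[0,0,0]},{"fingers":-1,"xyz":[0,0,3.2],"angular":[0,0,0]},{"fingers":-1,"xyz":[0,0,3.2],"angular":[0,0,0]},{"fingers":0,"xyz":[0,0,3.2],"angular":[0,0,0]},{"fingers":0.4,"xyz":[0,0,3.2],"angular":[0,0,0]},{"fingers":0.6,"xyz":[0,0,3.2],"angular":[0,0,0]},{"fingers":0.7,"xyz":[0,0,3.2],"angular":[0,0,0]},{"fingers":1,"xyz":[0,0,3.2],"angular":[0,0,0]},{"fingers":1,"xyz":[0,0,3.2],"angular":[0,0,0]},{"fingers":1,"xyz":[0,0,3.2],"angular":[0,0,0]}], grip_force=8)

```text
clock: 4.38
position: [0.6116, 0.1737, 0.0917]
ee_rot: [2.222, 2.221, 0.0]
force: [0.6, -0.3, 0.5]
width: 0.288
```

Emit:
jog_arm(moves=[{"fingers":1,"xyz":[0,0,0],"angular":[0,0,0]},{"fingers":1,"xyz":[0,0,0],"angular":[0,0,0]},{"fingers":1,"xyz":[0,0,0],"angular":[0,0,0]},{"fingers":1,"xyz":[0,0,0],"angular":[0,0,0]}])

```text
clock: 4.88
position: [0.6116, 0.1737, 0.0917]
ee_rot: [2.222, 2.221, 0.0]
force: [0.3, -0.2, 0.4]
width: 0.198
```

Emit:
jog_arm(moves=[{"fingers":1,"xyz":[0,0,-0.3],"angular":[0,0,0]},{"fingers":1,"xyz":[0,0,-1],"angular":[0,0,0]},{"fingers":1,"xyz":[0,0,-2.5],"angular":[0,0,0]},{"fingers":1,"xyz":[0,0,-4.5],"angular":[0,0,0]},{"fingers":1,"xyz":[0,0,-6],"angular":[0,0,0]},{"fingers":1,"xyz":[0,0,-6],"angular":[0,0,0]},{"fingers":1,"xyz":[0,0,-6],"angular":[0,0,0]}])

```text
clock: 5.75
position: [0.6112, 0.1737, 0.1514]
ee_rot: [-2.221, -2.221, 0.001]
force: [-0.6, -0.8, -1.3]
width: 0.197
```

```bash
python3 - <<'E'
from h import *
go(448,71.8,70,0)
a=imaging.get_image("side")[130:250,340:450]
cv2.imwrite("pics/a3.png",cv2.resize(a,(440,480),interpolation=2)[:,:,::-1])
E
```

```text
clock 5.8 at [611.2 173.7 151.4] w 18.1 F [-0.6 -0.8 -1.3] -> xyz [-10.19 -16.31   8.15] ang [-0.001  0.    -0.   ]
```

View pics/a3.png

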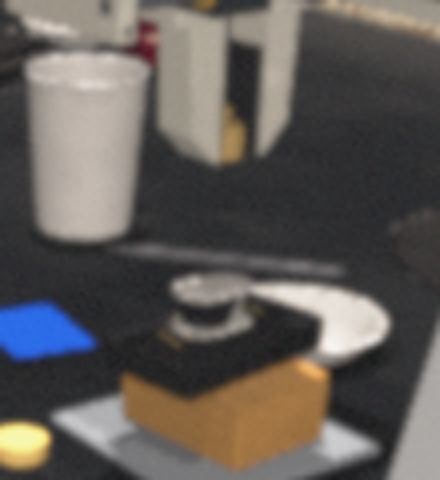

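The weight is held between the fingers at crop (232,135), and the loupe stays behind. Next, move it over the red pad.

Emit:
jog_arm(moves=[{"fingers":1,"xyz":[-1,-2,0],"angular":[0,0,0]},{"fingers":1,"xyz":[-3,-5,0],"angular":[0,0,0]},{"fingers":1,"xyz":[-5.5,-9,0],"angular":[0,0,0]},{"fingers":1,"xyz":[-8,-13,1],"angular":[0,0,0]},{"fingers":1,"xyz":[-9.5,-15.5,3.5],"angular":[0,0,0]},{"fingers":1,"xyz":[-10.2,-16.3,6],"angular":[0,0,0]},{"fingers":1,"xyz":[-10.2,-16.3,8.1],"angular":[0,0,0]},{"fingers":1,"xyz":[-10.2,-16.3,9.6],"angular":[0,0,0]},{"fingers":1,"xyz":[-10.2,-16.3,10.6],"angular":[0,0,0]},{"fingers":1,"xyz":[-10.2,-16.3,10.6],"angular":[0,0,0]},{"fingers":1,"xyz":[-10.2,-16.3,10.6],"angular":[0,0,0]},{"fingers":1,"xyz":[-10.2,-16.3,10.6],"angular":[0,0,0]}])

```text
clock: 7.3
position: [0.449, 0.0719, 0.0462]
ee_rot: [2.221, 2.221, 0.002]
force: [0.3, -0.1, -0.7]
width: 0.201
```

```bash
python3 - <<'E'
from h import *
go(448,71.8,22.7,0)
E
```

```text
clock 7.3 at [449.   71.9  46.2] w 18.5 F [ 0.3 -0.1 -0.7] -> xyz [-0.01 -0.1   2.35] ang [ 0.001 -0.    -0.   ]
```

Emit:
jog_arm(moves=[{"fingers":1,"xyz":[0,-0.1,0.8],"angular":[0,0,0]},{"fingers":1,"xyz":[0,-0.1,1.5],"angular":[0,0,0]},{"fingers":1,"xyz":[0,-0.1,1.9],"angular":[0,0,0]},{"fingers":1,"xyz":[0,-0.1,2.1],"angular":[0,0,0]},{"fingers":1,"xyz":[0,-0.1,2.2],"angular":[0,0,0]},{"fingers":1,"xyz":[0,-0.1,2.3],"angular":[0,0,0]},{"fingers":1,"xyz":[0,-0.1,2.35],"angular":[0,0,0]},{"fingers":1,"xyz":[0,-0.1,2.35],"angular":[0,0,0]},{"fingers":1,"xyz":[0,-0.1,2.35],"angular":[0,0,0]}])

```text
clock: 8.43
position: [0.4476, 0.0717, 0.0224]
ee_rot: [2.221, 2.221, 0.001]
force: [-0.2, -0.9, 5.4]
width: 0.201
```

Emit:
jog_arm(moves=[{"fingers":0.55,"xyz":[0,0,0],"angular":[0,0,0]},{"fingers":0.5,"xyz":[0,0,0],"angular":[0,0,0]},{"fingers":0.4,"xyz":[0,0,0],"angular":[0,0,0]},{"fingers":0.1,"xyz":[0,0,0],"angular":[0,0,0]},{"fingers":-0.2,"xyz":[0,0,0],"angular":[0,0,0]},{"fingers":-0.2,"xyz":[0,0,-1],"angular":[0,0,0]},{"fingers":-0.2,"xyz":[0,0,-4],"angular":[0,0,0]},{"fingers":-0.2,"xyz":[0,0,-8],"angular":[0,0,0]},{"fingers":-0.2,"xyz":[0,6,-11],"angular":[0,0,0]},{"fingers":-0.2,"xyz":[0,6,-11],"angular":[0,0,0]},{"fingers":-0.2,"xyz":[0,6,-11],"angular":[0,0,0]}])

```text
clock: 9.8
position: [0.5073, 0.0716, 0.1324]
ee_rot: [-2.222, -2.221, 0.0]
force: [0.2, -0.3, -0.3]
width: 0.598
```

```bash
python3 - <<'E'
from h import *
go(612,177,140,90)
s=imaging.get_image("side");t=imaging.get_image("top")
a=s[240:320,300:400];b=t[140:290,220:420]
cv2.imwrite("pics/a4.png",np.hstack([cv2.resize(a,(300,240),interpolation=2),cv2.resize(s[180:260,350:450],(300,240),interpolation=2)])[:,:,::-1])
cv2.imwrite("pics/a4t.png",cv2.resize(b,None,fx=4,fy=4,interpolation=2)[:,:,::-1])
E
```

```text
clock 9.8 at [507.3  71.6 132.4] w 55.0 F [ 0.2 -0.3 -0.3] -> xyz [10.54 10.47 -0.76] ang [-0.    0.    1.57]
```

View pics/a4.png

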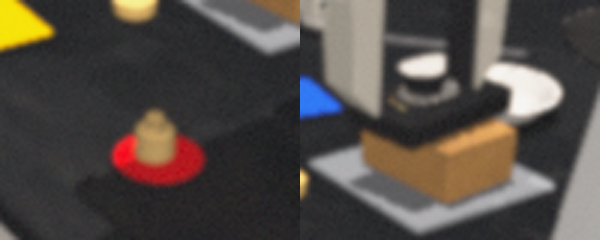

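View pics/a4t.png

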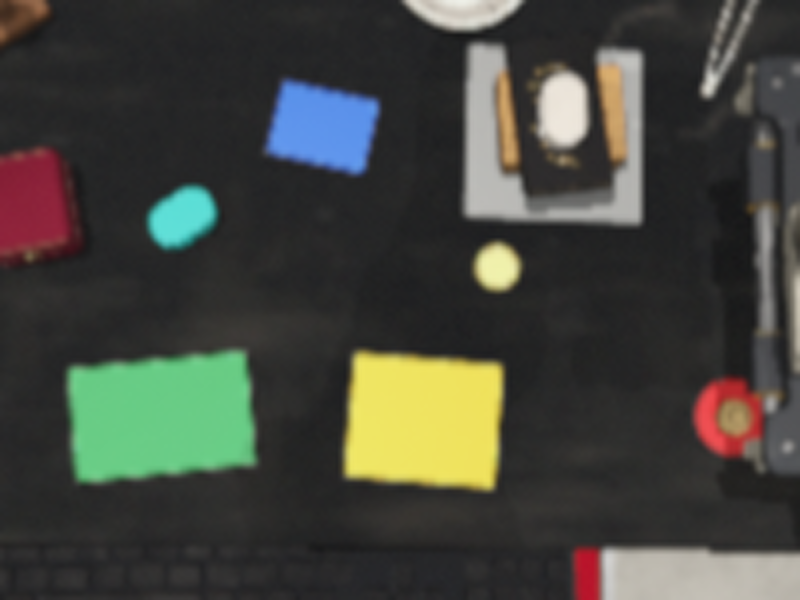

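The weight stands upright in the middle of the red pad. The pile is now fully visible, with the loupe at crop (563,108), which is pixel (361,167). I'll measure the loupe and the stone's edges.

```bash
python3 - <<'E'
from h import *
t=imaging.get_image("top"); k=8
x0,y0=330,142; big=cv2.resize(t[y0:202,x0:395],None,fx=k,fy=k,interpolation=2); h=cv2.cvtColor(big,cv2.COLOR_RGB2HSV)
U=lambda p:np.array(p,float)/k+[x0,y0]-.5+.5/k
m=((h[...,2]>130)&(h[...,1]<60)).astype(np.uint8)
cs=[c for c in cv2.findContours(m,1,cv2.CHAIN_APPROX_NONE)[0] if 3000<cv2.contourArea(c)<20000 and cv2.pointPolygonTest(c,(31*8,25*8),False)>0]
for c in cs:
    r=plane("top",U(c[:,0]),.073)[:,:2]*1000
    M=cv2.moments(c); print("loupe px",U([M['m10']/M['m00'],M['m01']/M['m00']]),"world",plane("top",U([[M['m10']/M['m00'],M['m01']/M['m00']]]),.073)*1000,cv2.fitEllipse(r.astype(np.float32)),cv2.minAreaRect(r.astype(np.float32)))
v=h[...,2].astype(int)
L=[];Rr=[]
for y in range(130,330,4):
    row=v[y]; xs=np.where(row[100:250]>100)[0]; L.append((100+xs.max(),y)) if 0 else None
    # scan outward from dark core edges near stone
    for x in range(200,80,-1):
        if row[x]>80 and row[x-6]>100: L.append((x,y));break
    for x in range(255,420):
        if row[x]>80 and row[x+6]>100 and x>300: Rr.append((x,y));break
for n,p in(("L",L),("R",Rr)):
    W=plane("top",U(p),.055)[:,:2]*1000
    vx,vy,a,b=cv2.fitLine(W.astype(np.float32),cv2.DIST_HUBER,0,.01,.01).ravel()
    print(n,len(p),"angle",np.degrees(np.arctan(vy/vx)),"y at x=610:",b+(610-a)*vy/vx, "resid",np.std(W[:,1]-b-(W[:,0]-a)*vy/vx), np.round(W[[0,-1]]))
E
```

```text
loupe px [360.26110741 167.05041934] world [[611.12093868 177.82634202  73.        ]] ((611.1312255859375, 177.8242950439453), (28.70170783996582, 44.86650848388672), 85.82177734375) ((611.8521728515625, 177.7147979736328), (27.8852596282959, 43.5373420715332), 88.85416412353516)
L 50 angle 5.836285 y at x=610: 201.79512 resid 6.9188384006832555 [[637. 206.]
 [580. 206.]]
R 50 angle 7.8654714 y at x=610: 152.95526 resid 1.0031653821787625 [[637. 157.]
 [581. 147.]]
```

Emit:
jog_arm(moves=[{"fingers":-0.4,"xyz":[1.5,1.5,-1],"angular":[0,0,0.17]},{"fingers":-0.4,"xyz":[3,3,-1],"angular":[0,0,0.35]},{"fingers":-0.4,"xyz":[4.5,4.5,-1],"angular":[0,0,0.52]},{"fingers":-0.4,"xyz":[6,6,-1],"angular":[0,0,0.7]},{"fingers":-0.4,"xyz":[7.5,7.5,-1],"angular":[0,0,0.87]},{"fingers":-0.4,"xyz":[9,9,-1],"angular":[0,0,1.05]},{"fingers":-0.4,"xyz":[10,10,-1],"angular":[0,0,1.22]},{"fingers":-0.4,"xyz":[10.55,10.4,0],"angular":[0,0,1.4]},{"fingers":-0.4,"xyz":[10.55,10.4,1],"angular":[0,0,1.518]},{"fingers":-0.4,"xyz":[10.55,10.4,2],"angular":[0,0,1.518]},{"fingers":-0.4,"xyz":[10.55,10.4,2],"angular":[0,0,1.518]},{"fingers":-0.4,"xyz":[10.55,10.4,2],"angular":[0,0,1.518]}], grip_force=12)

```text
clock: 11.45
position: [0.6115, 0.177, 0.1125]
ee_rot: [-3.14, -0.084, -0.0]
force: [0.1, -0.1, 0.6]
width: 0.702
```

```bash
python3 - <<'E'
from h import *
go(611.5,177.5,73.8,87)
E
```

```text
clock 11.4 at [611.5 177.  112.5] w 64.5 F [ 0.1 -0.1  0.6] -> xyz [-0.   -0.05  3.87] ang [-0.    -0.     0.106]
```

Emit:
jog_arm(moves=[{"fingers":-0.4,"xyz":[0,-0.05,1],"angular":[0,0,0.106]},{"fingers":-0.4,"xyz":[0,-0.05,2],"angular":[0,0,0.106]},{"fingers":-0.4,"xyz":[0,-0.05,3],"angular":[0,0,0.106]},{"fingers":-0.4,"xyz":[0,-0.05,3.6],"angular":[0,0,0.106]},{"fingers":-0.4,"xyz":[0,-0.05,3.85],"angular":[0,0,0.106]},{"fingers":-0.2,"xyz":[0,-0.05,3.85],"angular":[0,0,0.106]},{"fingers":0.1,"xyz":[0,-0.05,3.85],"angular":[0,0,0.106]},{"fingers":0.4,"xyz":[0,-0.05,3.85],"angular":[0,0,0.106]},{"fingers":0.6,"xyz":[0,-0.05,3.85],"angular":[0,0,0.106]},{"fingers":1,"xyz":[0,-0.05,3.85],"angular":[0,0,0.106]},{"fingers":1,"xyz":[0,-0.05,3.85],"angular":[0,0,0.106]},{"fingers":1,"xyz":[0,-0.05,3.85],"angular":[0,0,0.106]}])

```text
clock: 12.95
position: [0.6116, 0.1777, 0.0739]
ee_rot: [-3.14, 0.084, -0.0]
force: [-0.1, -0.2, 2.4]
width: 0.252
```

Emit:
jog_arm(moves=[{"fingers":1,"xyz":[0,0,0],"angular":[0,0,0]},{"fingers":1,"xyz":[0,0,0],"angular":[0,0,0]},{"fingers":1,"xyz":[0,0,-0.3],"angular":[0,0,0]},{"fingers":1,"xyz":[0,0,-1],"angular":[0,0,0]},{"fingers":1,"xyz":[0,0,-2.5],"angular":[0,0,0]},{"fingers":1,"xyz":[0,0,-4.5],"angular":[0,0,0]},{"fingers":1,"xyz":[0,0,-5],"angular":[0,0,0]},{"fingers":1,"xyz":[0,0,-5],"angular":[0,0,0]},{"fingers":1,"xyz":[0,0,-5],"angular":[0,0,0]}])

```text
clock: 14.08
position: [0.6111, 0.1778, 0.1233]
ee_rot: [3.14, -0.084, -0.001]
force: [0.2, -0.1, 0.1]
width: 0.256
```

```bash
python3 - <<'E'
from h import *
go(616.5,312.7,60,168)
a=imaging.get_image("side")[130:250,340:450]
cv2.imwrite("pics/a5.png",cv2.resize(a,(440,480),interpolation=2)[:,:,::-1])
E
```

```text
clock 14.1 at [611.1 177.8 123.3] w 23.6 F [ 0.2 -0.1  0.1] -> xyz [ -0.18 -13.5    6.33] ang [-1.000e-03  1.000e-03 -1.415e+00]
```

View pics/a5.png

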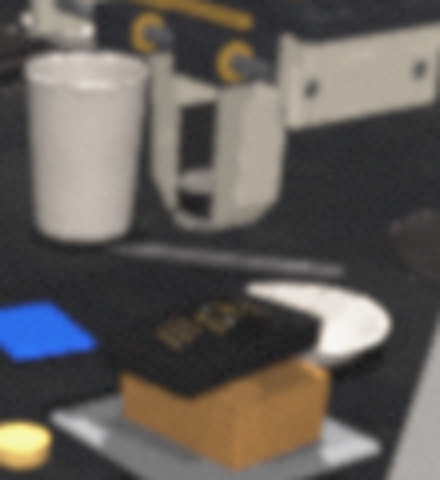

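The loupe is held with its steel plate visible at crop (195,185), and the stone stays undisturbed. Next, carry it to the blue pad.

Emit:
jog_arm(moves=[{"fingers":1,"xyz":[0,-1,-1],"angular":[0,0,-0.14]},{"fingers":1,"xyz":[0,-3,-1],"angular":[0,0,-0.28]},{"fingers":1,"xyz":[0,-5,-1],"angular":[0,0,-0.43]},{"fingers":1,"xyz":[0,-7,-1],"angular":[0,0,-0.58]},{"fingers":1,"xyz":[0,-9,-1],"angular":[0,0,-0.74]},{"fingers":1,"xyz":[-0.1,-11,0],"angular":[0,0,-0.9]},{"fingers":1,"xyz":[-0.1,-12.5,2],"angular":[0,0,-1.06]},{"fingers":1,"xyz":[-0.15,-13.5,4],"angular":[0,0,-1.24]},{"fingers":1,"xyz":[-0.2,-13.5,6],"angular":[0,0,-1.415]},{"fingers":1,"xyz":[-0.2,-13.5,7.5],"angular":[0,0,-1.415]},{"fingers":1,"xyz":[-0.2,-13.5,7.5],"angular":[0,0,-1.415]},{"fingers":1,"xyz":[-0.2,-13.5,7.5],"angular":[0,0,-1.415]}])

```text
clock: 15.62
position: [0.6172, 0.3125, 0.0493]
ee_rot: [2.443, 1.974, 0.001]
force: [-0.5, 0.0, 0.7]
width: 0.254
```

```bash
python3 - <<'E'
from h import *
go(616.5,312.7,22.7,168)
E
```

```text
clock 15.6 at [617.2 312.5  49.3] w 23.4 F [-0.5  0.   0.7] -> xyz [ 0.   -0.07  2.66] ang [ 0.001 -0.    -0.002]
```

Emit:
jog_arm(moves=[{"fingers":1,"xyz":[0,-0.05,0.9],"angular":[0,0,0]},{"fingers":1,"xyz":[0,-0.05,1.7],"angular":[0,0,0]},{"fingers":1,"xyz":[0,-0.05,2.2],"angular":[0,0,0]},{"fingers":1,"xyz":[0,-0.05,2.4],"angular":[0,0,0]},{"fingers":1,"xyz":[0,-0.05,2.5],"angular":[0,0,0]},{"fingers":1,"xyz":[0,-0.05,2.6],"angular":[0,0,0]},{"fingers":1,"xyz":[0,-0.05,2.65],"angular":[0,0,0]},{"fingers":1,"xyz":[0,-0.05,2.65],"angular":[0,0,0]},{"fingers":1,"xyz":[0,-0.05,2.65],"angular":[0,0,0]}])

```text
clock: 16.75
position: [0.6164, 0.3128, 0.0232]
ee_rot: [-2.441, -1.977, -0.001]
force: [-1.9, -1.1, 7.3]
width: 0.257
```

Emit:
jog_arm(moves=[{"fingers":0.45,"xyz":[0,0,0],"angular":[0,0,0]},{"fingers":0.4,"xyz":[0,0,0],"angular":[0,0,0]},{"fingers":0.3,"xyz":[0,0,0],"angular":[0,0,0]},{"fingers":0,"xyz":[0,0,0],"angular":[0,0,0]},{"fingers":0,"xyz":[0,0,0],"angular":[0,0,0]},{"fingers":0,"xyz":[0,0,-1],"angular":[0,0,0]},{"fingers":0,"xyz":[0,0,-4],"angular":[0,0,0]},{"fingers":-0.5,"xyz":[0,0,-8],"angular":[0,0,0]},{"fingers":-0.8,"xyz":[0,-5,-9],"angular":[0,0,0]},{"fingers":-0.8,"xyz":[0,-10,-9],"angular":[0,0,0]},{"fingers":-0.8,"xyz":[0,-10,-9],"angular":[0,0,0]},{"fingers":-0.8,"xyz":[0,-10,-9],"angular":[0,0,0]}])

```text
clock: 18.25
position: [0.519, 0.3337, 0.1131]
ee_rot: [2.441, 1.978, 0.002]
force: [-0.2, 0.0, -0.1]
width: 0.896
```

```bash
python3 - <<'E'
from h import *
go(611,177.5,110,97)
s=imaging.get_image("side");t=imaging.get_image("top")
cv2.imwrite("pics/a6t.png",np.vstack([cv2.resize(t[130:230,270:400],None,fx=4,fy=4,interpolation=2),cv2.resize(s[170:220,320:450],None,fx=4,fy=4,interpolation=2)])[:,:,::-1])
E
```

```text
clock 18.2 at [519.  333.7 113.1] w 82.4 F [-0.2  0.  -0.1] -> xyz [-13.37  12.24   0.31] ang [ 0.    -0.002  1.24 ]
```

View pics/a6t.png

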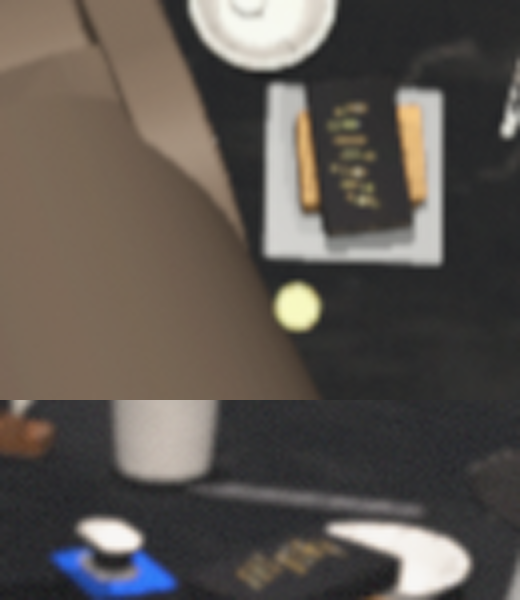

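The loupe sits on the blue pad. The stone's corners in the crop are about (307,88), (392,80), (410,224) and (327,237).

```bash
python3 - <<'E'
from h import *
q=np.array([[307,88],[392,80],[411,223],[327,236]])/4+[270,130]-.5+.125
W=plane("top",q,.055)[:,:2]*1000; print(np.round(W),cv2.minAreaRect(W.astype(np.float32)))
t=imaging.get_image("top");k=8
x0,y0=335,142;v=cv2.cvtColor(cv2.resize(t[y0:202,x0:395],None,fx=k,fy=k,interpolation=2),cv2.COLOR_RGB2HSV)[...,2].astype(int)
U=lambda p:np.array(p,float)/k+[x0,y0]-.5+.5/k
def line(pts,ax):
    W=plane("top",U(pts),.055)[:,:2]*1000; i=np.arange(len(W))
    for _ in range(4):
        c=np.polyfit(W[i,ax],W[i,1-ax],1);r=np.abs(np.polyval(c,W[:,ax])-W[:,1-ax]);i=np.where(r<max(1.5,1.5*np.median(r)))[0]
    return c,len(i)
E=v; 
# walk outward from the stone's centre line until bright
cx=lambda y:(360.0+ (y/k+y0-170)*0.13-x0)*k
L=[];Rr=[]
for y in range(130,300,4):
    c=int(cx(y)); 
    a=[x for x in range(c-50,c-140,-1) if v[y,x]>75]; b=[x for x in range(c+50,min(c+140,470)) if v[y,x]>75]
    if a:L.append((a[0],y))
    if b:Rr.append((b[0],y))
B=[]
for x in range(150,260,4):
    b=[y for y in range(300,430) if v[y,x]>60]
    if b:B.append((x,b[0]))
for n,p,ax,at in(("L",L,0,611),("R",Rr,0,611),("B",B,1,177)):
    c,m=line(p,ax); print(n,len(p),m,"angle",np.degrees(np.arctan(c[0])),"at",at,np.polyval(c,at))
E
```

```text
[[651. 207.]
 [657. 158.]
 [574. 149.]
 [566. 196.]] ((611.5634155273438, 177.1844024658203), (86.12850189208984, 48.72575378417969), 7.43401575088501)
L 43 30 angle 7.339097248831124 at 611 201.99446053897046
R 43 43 angle 7.7872410844888345 at 611 153.90103739683494
B 28 20 angle -0.6055603174630974 at 177 587.8476379121622
```

Emit:
jog_arm(moves=[{"fingers":-1,"xyz":[-1.6,1.5,0],"angular":[0,0,0.15]},{"fingers":-1,"xyz":[-3.4,3,0],"angular":[0,0,0.3]},{"fingers":-1,"xyz":[-5.2,4.7,0],"angular":[0,0,0.45]},{"fingers":-1,"xyz":[-7,6.4,0],"angular":[0,0,0.6]},{"fingers":-1,"xyz":[-8.8,8.1,0],"angular":[0,0,0.76]},{"fingers":-1,"xyz":[-10.6,9.8,0],"angular":[0,0,0.92]},{"fingers":-1,"xyz":[-12,11,0],"angular":[0,0,1.08]},{"fingers":-1,"xyz":[-13,12,0],"angular":[0,0,1.25]},{"fingers":-1,"xyz":[-13.4,12.3,0.6],"angular":[0,0,1.25]},{"fingers":-1,"xyz":[-13.4,12.3,1.3],"angular":[0,0,1.25]},{"fingers":-1,"xyz":[-13.4,12.3,1.3],"angular":[0,0,1.25]},{"fingers":-1,"xyz":[-13.4,12.3,1.3],"angular":[0,0,1.25]}], grip_force=20)

```text
clock: 19.9
position: [0.6107, 0.1774, 0.0992]
ee_rot: [-3.136, -0.178, 0.0]
force: [-0.4, 1.0, -0.1]
width: 1.0
```

```bash
python3 - <<'E'
from h import *
go(611.5,177.7,56,97.5)
E
```

```text
clock 19.9 at [610.7 177.4  99.2] w 92.0 F [-0.4  1.  -0.1] -> xyz [ 0.08 -0.02  4.32] ang [-0.     0.    -0.017]
```

Emit:
jog_arm(moves=[{"fingers":-1,"xyz":[0.1,0,1.2],"angular":[0,0,-0.017]},{"fingers":-1,"xyz":[0.1,0,2.4],"angular":[0,0,-0.017]},{"fingers":-1,"xyz":[0.1,0,3.5],"angular":[0,0,-0.017]},{"fingers":-1,"xyz":[0.1,0,4.1],"angular":[0,0,-0.017]},{"fingers":-1,"xyz":[0.1,0,4.3],"angular":[0,0,-0.017]},{"fingers":-1,"xyz":[0.1,0,4.3],"angular":[0,0,-0.017]},{"fingers":-0.5,"xyz":[0.1,0,4.3],"angular":[0,0,-0.017]},{"fingers":-0.2,"xyz":[0.1,0,4.3],"angular":[0,0,-0.017]},{"fingers":0,"xyz":[0.1,0,4.3],"angular":[0,0,-0.017]},{"fingers":1,"xyz":[0.1,0,4.3],"angular":[0,0,-0.017]},{"fingers":1,"xyz":[0.1,0,4.3],"angular":[0,0,-0.017]},{"fingers":1,"xyz":[0.1,0,4.3],"angular":[0,0,-0.017]}])

```text
clock: 21.4
position: [0.6119, 0.1769, 0.0563]
ee_rot: [3.135, 0.202, 0.0]
force: [0.1, -0.4, 1.4]
width: 0.57
```

Emit:
jog_arm(moves=[{"fingers":1,"xyz":[0,0,0],"angular":[0,0,0]},{"fingers":1,"xyz":[0,0,0],"angular":[0,0,0]},{"fingers":1,"xyz":[0,0,-0.2],"angular":[0,0,0]},{"fingers":1,"xyz":[0,0,-0.8],"angular":[0,0,0]},{"fingers":1,"xyz":[0,0,-2],"angular":[0,0,0]},{"fingers":1,"xyz":[0,0,-4],"angular":[0,0,0]},{"fingers":1,"xyz":[0,0,-6],"angular":[0,0,0]},{"fingers":1,"xyz":[0,0,-6],"angular":[0,0,0]},{"fingers":1,"xyz":[0,0,-6],"angular":[0,0,0]}])

```text
clock: 22.52
position: [0.6116, 0.1772, 0.1162]
ee_rot: [-3.135, -0.202, 0.0]
force: [0.0, 0.0, -2.7]
width: 0.566
```

```bash
python3 - <<'E'
from h import *
go(444.3,402.7,90,6.5)
s=imaging.get_image("side")
cv2.imwrite("pics/a7.png",cv2.resize(s[130:250,320:450],None,fx=4,fy=4,interpolation=2)[:,:,::-1])
E
```

```text
clock 22.5 at [611.6 177.2 116.2] w 52.1 F [ 0.   0.  -2.7] -> xyz [-13.7  -24.51   2.63] ang [-0.    -0.    -1.555]
```

View pics/a7.png

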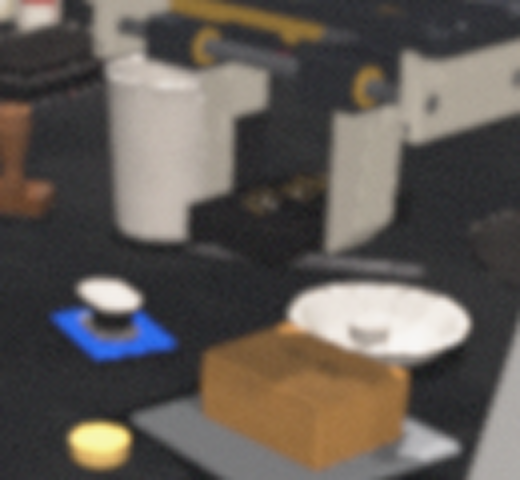

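The stone is held level at an opening of 52.1 mm, and the block stays on the mat. Carry it to the green pad.

Emit:
jog_arm(moves=[{"fingers":1,"xyz":[-0.7,-1.2,0],"angular":[0,0,-0.1]},{"fingers":1,"xyz":[-2,-3.5,0],"angular":[0,0,-0.24]},{"fingers":1,"xyz":[-3.4,-6,0],"angular":[0,0,-0.39]},{"fingers":1,"xyz":[-4.8,-8.5,0],"angular":[0,0,-0.54]},{"fingers":1,"xyz":[-6.2,-11,0],"angular":[0,0,-0.69]},{"fingers":1,"xyz":[-7.6,-13.5,0],"angular":[0,0,-0.84]},{"fingers":1,"xyz":[-9,-16,0],"angular":[0,0,-0.99]},{"fingers":1,"xyz":[-10.4,-18.5,0],"angular":[0,0,-1.14]},{"fingers":1,"xyz":[-11.6,-20.7,0],"angular":[0,0,-1.29]},{"fingers":1,"xyz":[-12.7,-22.7,1],"angular":[0,0,-1.42]},{"fingers":1,"xyz":[-13.4,-24,2],"angular":[0,0,-1.52]},{"fingers":1,"xyz":[-13.7,-24.5,3],"angular":[0,0,-1.555]}])

```text
clock: 24.08
position: [0.4436, 0.4029, 0.0851]
ee_rot: [-2.09, -2.345, 0.002]
force: [0.8, 0.3, -1.8]
width: 0.568
```

Emit:
jog_arm(moves=[{"fingers":1,"xyz":[0,0,1.5],"angular":[0,0,0]},{"fingers":1,"xyz":[0,0,3],"angular":[0,0,0]},{"fingers":1,"xyz":[0,0,3.8],"angular":[0,0,0]},{"fingers":1,"xyz":[0,0,3.8],"angular":[0,0,0]},{"fingers":1,"xyz":[0,0,3.8],"angular":[0,0,0]}])

```text
clock: 24.7
position: [0.445, 0.4024, 0.0486]
ee_rot: [2.093, 2.343, 0.001]
force: [0.2, -0.4, -1.5]
width: 0.568
```

```bash
python3 - <<'E'
from h import *
go(444.3,402.7,23.2,6.5)
E
```

```text
clock 24.7 at [445.  402.4  48.6] w 52.3 F [ 0.2 -0.4 -1.5] -> xyz [ 0.03 -0.07  2.54] ang [ 0.001 -0.    -0.001]
```

Emit:
jog_arm(moves=[{"fingers":1,"xyz":[0,-0.05,0.9],"angular":[0,0,0]},{"fingers":1,"xyz":[0,-0.05,1.6],"angular":[0,0,0]},{"fingers":1,"xyz":[0,-0.05,2.1],"angular":[0,0,0]},{"fingers":1,"xyz":[0,-0.05,2.3],"angular":[0,0,0]},{"fingers":1,"xyz":[0,-0.05,2.4],"angular":[0,0,0]},{"fingers":1,"xyz":[0,-0.05,2.5],"angular":[0,0,0]},{"fingers":1,"xyz":[0,-0.05,2.55],"angular":[0,0,0]},{"fingers":1,"xyz":[0,-0.05,2.55],"angular":[0,0,0]},{"fingers":1,"xyz":[0,-0.05,2.55],"angular":[0,0,0]}])

```text
clock: 25.82
position: [0.4442, 0.4024, 0.0232]
ee_rot: [-2.093, -2.343, -0.001]
force: [-2.3, -1.4, 5.2]
width: 0.565
```

Emit:
jog_arm(moves=[{"fingers":-0.15,"xyz":[0,0,0],"angular":[0,0,0]},{"fingers":-0.25,"xyz":[0,0,0],"angular":[0,0,0]},{"fingers":-0.4,"xyz":[0,0,0],"angular":[0,0,0]},{"fingers":-0.8,"xyz":[0,0,0],"angular":[0,0,0]},{"fingers":-0.8,"xyz":[0,0,0],"angular":[0,0,0]},{"fingers":-0.8,"xyz":[0,0,-1],"angular":[0,0,0]},{"fingers":-0.8,"xyz":[0,0,-4],"angular":[0,0,0]},{"fingers":-0.8,"xyz":[0,0,-8],"angular":[0,0,0]},{"fingers":-0.8,"xyz":[-3,-4,-9],"angular":[0,0,0]},{"fingers":-0.8,"xyz":[-6,-8,-9],"angular":[0,0,0]},{"fingers":-0.8,"xyz":[-6,-8,-9],"angular":[0,0,0]},{"fingers":-0.8,"xyz":[-6,-8,-9],"angular":[0,0,0]}])

```text
clock: 27.32
position: [0.372, 0.3345, 0.1136]
ee_rot: [-2.092, -2.343, -0.003]
force: [-0.5, 0.3, -0.8]
width: 0.899
```

```bash
python3 - <<'E'
from h import *
go(613,175,110,0)
s=imaging.get_image("side");t=imaging.get_image("top")
cv2.imwrite("pics/a8t.png",np.vstack([cv2.resize(t[140:270,220:400],None,fx=4,fy=4,interpolation=2)])[:,:,::-1])
E
```

```text
clock 27.3 at [372.  334.5 113.6] w 82.7 F [-0.5  0.3 -0.8] -> xyz [-18.57  22.15   0.36] ang [ 0.001 -0.002  0.113]
```

View pics/a8t.png

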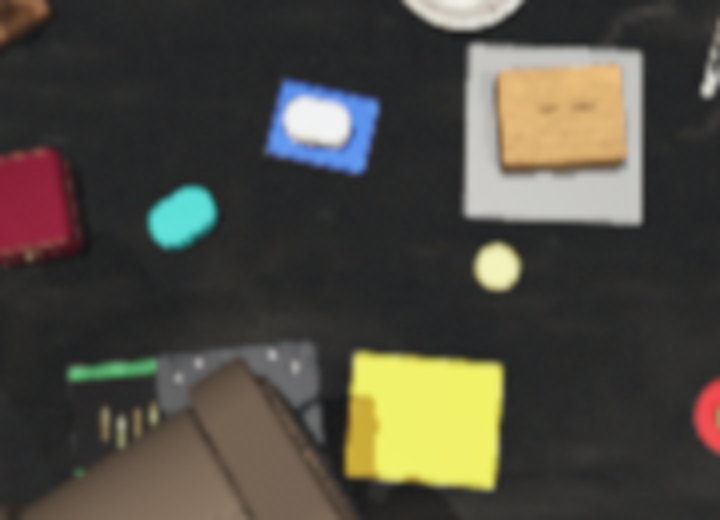

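The loupe is on blue, the stone lies along green, and the block stands alone on the mat at crop (562,117). I'll measure the block and check the loupe.

```bash
python3 - <<'E'
from h import *
t=imaging.get_image("top");k=8
def meas(x0,y0,x1,y1,f,z):
    h=cv2.cvtColor(cv2.resize(t[y0:y1,x0:x1],None,fx=k,fy=k,interpolation=2),cv2.COLOR_RGB2HSV).astype(int)
    m=f(h[...,0],h[...,1],h[...,2]).astype(np.uint8)
    c=max(cv2.findContours(m,0,cv2.CHAIN_APPROX_NONE)[0],key=cv2.contourArea)
    W=(plane("top",c[:,0]/k+[x0,y0]-.5+.5/k,z)[:,:2]*1000).astype(np.float32)
    return cv2.minAreaRect(W),cv2.fitEllipse(W)
print("block",meas(335,145,385,195,lambda h,s,v:(h>8)&(h<25)&(s>80)&(v>130),.037))
print("loupe",meas(283,155,320,187,lambda h,s,v:(s<60)&(v>150),.022))
go(613,175,110,0)
E
```

```text
block (((616.0335693359375, 174.52371215820312), (57.356571197509766, 72.76720428466797), 4.1666717529296875), ((616.2259521484375, 174.3211212158203), (64.67708587646484, 84.92294311523438), 5.3991007804870605))
loupe (((613.8677978515625, 315.0093688964844), (39.852142333984375, 28.40191650390625), 78.99186706542969), ((614.0807495117188, 315.0644836425781), (29.306180953979492, 41.40458297729492), 166.08424377441406))
clock 27.5 at [372.3 334.6 113. ] w 82.6 F [-0.3  0.4 -0.5] -> xyz [-18.57  22.11   0.31] ang [ 0.001 -0.001  0.113]
```

Emit:
jog_arm(moves=[{"fingers":-1,"xyz":[-2,2.4,0],"angular":[0,0,0.04]},{"fingers":-1,"xyz":[-4.5,5.4,0],"angular":[0,0,0.04]},{"fingers":-1,"xyz":[-7.5,9,0],"angular":[0,0,0.04]},{"fingers":-1,"xyz":[-10.5,12.6,0],"angular":[0,0,0.04]},{"fingers":-1,"xyz":[-13.5,16.2,0],"angular":[0,0,0.04]},{"fingers":-1,"xyz":[-16,19.2,0],"angular":[0,0,0.04]},{"fingers":-1,"xyz":[-18,21.5,0],"angular":[0,0,0.04]},{"fingers":-1,"xyz":[-18.6,22.4,1],"angular":[0,0,0.04]},{"fingers":-1,"xyz":[-18.6,22.4,3],"angular":[0,0,0.04]},{"fingers":-1,"xyz":[-18.6,22.4,4],"angular":[0,0,0.04]},{"fingers":-1,"xyz":[-18.6,22.4,4],"angular":[0,0,0.04]},{"fingers":-1,"xyz":[-18.6,22.4,4],"angular":[0,0,0.04]}])

```text
clock: 28.98
position: [0.6147, 0.1748, 0.073]
ee_rot: [-2.138, -2.302, -0.001]
force: [0.7, -0.1, -0.8]
width: 1.0
```

```bash
python3 - <<'E'
from h import *
go(616.5,175,24,4.2)
E
```

```text
clock 29.0 at [614.7 174.8  73. ] w 92.0 F [ 0.7 -0.1 -0.8] -> xyz [0.01 0.18 4.9 ] ang [ 0. -0.  0.]
```

Emit:
jog_arm(moves=[{"fingers":-1,"xyz":[0,0.2,1.2],"angular":[0,0,0]},{"fingers":-1,"xyz":[0,0.2,2.4],"angular":[0,0,0]},{"fingers":-1,"xyz":[0,0.2,3.6],"angular":[0,0,0]},{"fingers":-1,"xyz":[0,0.2,4.5],"angular":[0,0,0]},{"fingers":-1,"xyz":[0,0.2,4.85],"angular":[0,0,0]},{"fingers":-1,"xyz":[0,0.2,4.85],"angular":[0,0,0]},{"fingers":-0.5,"xyz":[0,0.2,4.85],"angular":[0,0,0]},{"fingers":-0.3,"xyz":[0,0.2,4.85],"angular":[0,0,0]},{"fingers":0,"xyz":[0,0.2,4.85],"angular":[0,0,0]},{"fingers":1,"xyz":[0,0.2,4.85],"angular":[0,0,0]},{"fingers":1,"xyz":[0,0.2,4.85],"angular":[0,0,0]},{"fingers":1,"xyz":[0,0.2,4.85],"angular":[0,0,0]}], grip_force=20)

```text
clock: 30.48
position: [0.6172, 0.1743, 0.0244]
ee_rot: [2.139, 2.301, 0.001]
force: [-0.9, -0.2, 1.3]
width: 0.609
```

Emit:
jog_arm(moves=[{"fingers":1,"xyz":[0,0,0],"angular":[0,0,0]},{"fingers":1,"xyz":[0,0,0],"angular":[0,0,0]},{"fingers":1,"xyz":[0,0,-0.2],"angular":[0,0,0]},{"fingers":1,"xyz":[0,0,-0.8],"angular":[0,0,0]},{"fingers":1,"xyz":[0,0,-2],"angular":[0,0,0]},{"fingers":1,"xyz":[0,0,-4],"angular":[0,0,0]},{"fingers":1,"xyz":[0,0,-6],"angular":[0,0,0]},{"fingers":1,"xyz":[0,0,-6],"angular":[0,0,0]},{"fingers":1,"xyz":[0,0,-6],"angular":[0,0,0]}])

```text
clock: 31.6
position: [0.6167, 0.1744, 0.0843]
ee_rot: [-2.139, -2.301, -0.0]
force: [-0.5, -0.1, -1.5]
width: 0.61
```

```bash
python3 - <<'E'
from h import *
go(443.7,251.5,60,-4)
s=imaging.get_image("side")
cv2.imwrite("pics/a9.png",cv2.resize(s[130:300,280:450],None,fx=3,fy=3,interpolation=2)[:,:,::-1])
E
```

```text
clock 31.6 at [616.7 174.4  84.3] w 56.1 F [-0.5 -0.1 -1.5] -> xyz [  8.95 -16.69   2.43] ang [-0.    -0.     0.143]
```

View pics/a9.png

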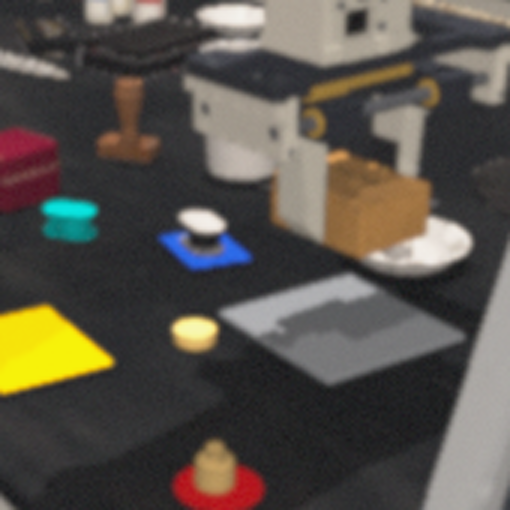

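The block is held level at an opening of 56.1 mm. Carry it to the yellow pad.

Emit:
jog_arm(moves=[{"fingers":1,"xyz":[0.7,-1.2,0],"angular":[0,0,0.03]},{"fingers":1,"xyz":[1.9,-3.5,0],"angular":[0,0,0.06]},{"fingers":1,"xyz":[3.3,-6,0],"angular":[0,0,0.09]},{"fingers":1,"xyz":[4.8,-9,0],"angular":[0,0,0.12]},{"fingers":1,"xyz":[6.4,-12,0],"angular":[0,0,0.143]},{"fingers":1,"xyz":[7.8,-14.5,0],"angular":[0,0,0.143]},{"fingers":1,"xyz":[8.7,-16.2,0.8],"angular":[0,0,0.143]},{"fingers":1,"xyz":[8.95,-16.7,2],"angular":[0,0,0.143]},{"fingers":1,"xyz":[8.95,-16.7,3.4],"angular":[0,0,0.143]},{"fingers":1,"xyz":[8.95,-16.7,4.2],"angular":[0,0,0.143]},{"fingers":1,"xyz":[8.95,-16.7,4.2],"angular":[0,0,0.143]},{"fingers":1,"xyz":[8.95,-16.7,4.2],"angular":[0,0,0.143]}])

```text
clock: 33.15
position: [0.4444, 0.2511, 0.0423]
ee_rot: [2.299, 2.141, 0.0]
force: [0.1, -0.0, -1.1]
width: 0.606
```

```bash
python3 - <<'E'
from h import *
go(443.7,251.5,24.3,-4)
E
```

```text
clock 33.1 at [444.4 251.1  42.3] w 55.8 F [ 0.1 -0.  -1.1] -> xyz [ 0.04 -0.07  1.8 ] ang [ 0.    -0.    -0.001]
```

Emit:
jog_arm(moves=[{"fingers":1,"xyz":[0,-0.05,0.6],"angular":[0,0,0]},{"fingers":1,"xyz":[0,-0.05,1.1],"angular":[0,0,0]},{"fingers":1,"xyz":[0,-0.05,1.4],"angular":[0,0,0]},{"fingers":1,"xyz":[0,-0.05,1.6],"angular":[0,0,0]},{"fingers":1,"xyz":[0,-0.05,1.7],"angular":[0,0,0]},{"fingers":1,"xyz":[0,-0.05,1.8],"angular":[0,0,0]},{"fingers":1,"xyz":[0,-0.05,1.8],"angular":[0,0,0]},{"fingers":1,"xyz":[0,-0.05,1.8],"angular":[0,0,0]}])

```text
clock: 34.15
position: [0.4434, 0.2514, 0.0243]
ee_rot: [2.298, 2.142, 0.0]
force: [-0.3, -0.5, -0.1]
width: 0.613
```

Emit:
jog_arm(moves=[{"fingers":-0.25,"xyz":[0,0,0],"angular":[0,0,0]},{"fingers":-0.35,"xyz":[0,0,0],"angular":[0,0,0]},{"fingers":-0.5,"xyz":[0,0,0],"angular":[0,0,0]},{"fingers":-0.9,"xyz":[0,0,0],"angular":[0,0,0]},{"fingers":-0.9,"xyz":[0,0,0],"angular":[0,0,0]},{"fingers":-0.9,"xyz":[0,0,-1],"angular":[0,0,0]},{"fingers":-0.9,"xyz":[0,0,-4],"angular":[0,0,0]},{"fingers":-0.9,"xyz":[0,0,-9],"angular":[0,0,0]},{"fingers":-0.9,"xyz":[0,4,-13],"angular":[0,0,0]},{"fingers":-0.9,"xyz":[-6,8,-13],"angular":[0,0,0]},{"fingers":-0.9,"xyz":[-10,12,-13],"angular":[0,0,0]},{"fingers":-0.9,"xyz":[-10,12,-13],"angular":[0,0,0]}])

```text
clock: 35.65
position: [0.5589, 0.1374, 0.1555]
ee_rot: [2.304, 2.13, 0.001]
force: [0.1, 0.2, 0.2]
width: 0.947
```

```bash
python3 - <<'E'
from h import *
go(443.7,251.5,24.3,-4)
s=imaging.get_image("side");t=imaging.get_image("top")
cv2.imwrite("pics/a10.png",np.vstack([cv2.resize(t[140:270,200:430],(690,390),interpolation=2),cv2.resize(s[160:230+76//1,200:430],(690,438),interpolation=2)])[:,:,::-1][:,:][:600+228])
cv2.imwrite("pics/a10.png",cv2.resize(cv2.imread("pics/a10.png"),None,fx=.72,fy=.72,interpolation=3))
E
```

```text
clock 35.6 at [558.9 137.4 155.5] w 87.1 F [0.1 0.2 0.2] -> xyz [ 10.5  -12.42  13.06] ang [ 0.003  0.002 -0.009]
```

View pics/a10.png

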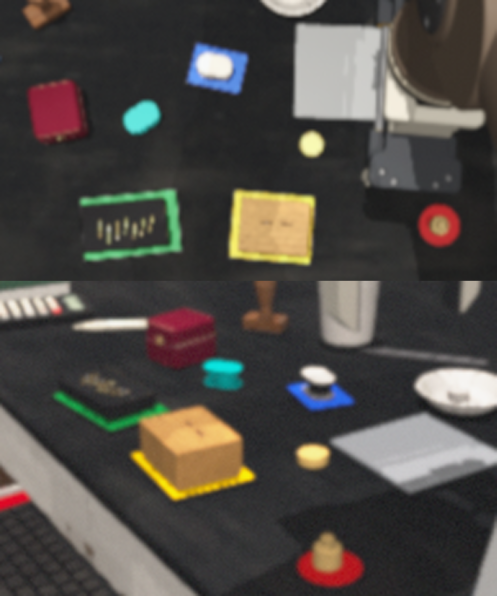

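All four things are upright on their pads. The stone looks shifted left on the green pad, since no green shows at its left end, so I'll measure everything.

```bash
python3 - <<'E'
from h import *
t=imaging.get_image("top");k=8
def meas(x0,y0,x1,y1,f,z):
    h=cv2.cvtColor(cv2.resize(t[y0:y1,x0:x1],None,fx=k,fy=k,interpolation=2),cv2.COLOR_RGB2HSV).astype(int)
    m=f(h[...,0],h[...,1],h[...,2]).astype(np.uint8)
    c=max(cv2.findContours(m,0,cv2.CHAIN_APPROX_NONE)[0],key=cv2.contourArea)
    W=(plane("top",c[:,0]/k+[x0,y0]-.5+.5/k,z)[:,:2]*1000).astype(np.float32)
    return np.round(np.hstack(cv2.minAreaRect(W)),1)
print("block",meas(300,220,355,270,lambda h,s,v:(h>8)&(h<23)&(s>60)&(v>110),.037))
print("loupe",meas(283,155,320,187,lambda h,s,v:(s<60)&(v>150),.022))
print("weight",meas(392,233,415,255,lambda h,s,v:(h>10)&(h<40)&(s>40)&(v>80),.02))
go(0,0,0,0)
x0,y0=228,220; c=cv2.resize(t[y0:268,x0:292],None,fx=10,fy=10,interpolation=2)
# stone right/left edges along its centre line, profile of green-ness
for y in(236,240,244,248,252): print(y,[tuple(int(q) for q in t[y,x]) for x in range(234,242)],'|',[tuple(int(q) for q in t[y,x]) for x in range(274,286)])
cv2.imwrite("pics/a11.png",c[:,:,::-1])
E
```

```text
block [440.8 247.   76.4  55.8  86.4]
loupe [614.1 314.8  40.2  28.6  80.1]
weight [445.5  75.   18.4  18.9   0.7]
clock 35.8 at [555.6 143.6 154.4] w 87.6 F [-0.3  0.2 -0.4] -> xyz [-18.23 -54.4   15.46] ang [-0.001 -0.    -0.07 ]
236 [(42, 42, 42), (42, 42, 43), (49, 49, 49), (56, 55, 55), (51, 52, 50), (48, 49, 47), (48, 49, 47), (48, 48, 47)] | [(56, 53, 53), (61, 59, 53), (69, 84, 59), (72, 140, 86), (96, 189, 122), (103, 198, 130), (103, 199, 131), (102, 191, 126), (90, 134, 97), (59, 63, 58), (43, 43, 42), (41, 42, 41)]
240 [(42, 42, 42), (42, 42, 42), (42, 42, 42), (45, 44, 43), (48, 46, 46), (49, 47, 47), (48, 46, 47), (48, 46, 47)] | [(58, 54, 55), (59, 57, 56), (51, 62, 52), (48, 96, 59), (70, 151, 91), (97, 189, 122), (104, 197, 130), (99, 185, 122), (78, 127, 88), (47, 56, 47), (43, 42, 39), (47, 47, 44)]
244 [(43, 43, 43), (43, 44, 43), (41, 41, 41), (38, 38, 37), (45, 44, 44), (48, 47, 47), (50, 49, 49), (49, 49, 49)] | [(50, 48, 48), (50, 48, 48), (50, 51, 48), (49, 79, 51), (66, 142, 85), (95, 188, 121), (103, 197, 130), (98, 188, 123), (84, 151, 100), (67, 92, 71), (53, 54, 50), (49, 47, 45)]
248 [(44, 45, 45), (45, 45, 45), (45, 45, 44), (50, 49, 49), (57, 55, 55), (53, 52, 52), (52, 51, 51), (51, 51, 50)] | [(49, 47, 48), (51, 49, 49), (55, 54, 50), (60, 68, 51), (50, 95, 57), (65, 145, 86), (96, 188, 122), (105, 199, 132), (109, 191, 130), (98, 138, 104), (65, 68, 63), (49, 47, 45)]
252 [(47, 46, 45), (47, 48, 47), (48, 49, 47), (51, 51, 49), (55, 53, 53), (53, 52, 52), (51, 51, 51), (51, 50, 51)] | [(49, 51, 46), (47, 51, 45), (45, 51, 45), (41, 56, 42), (45, 92, 54), (69, 149, 90), (97, 189, 123), (103, 197, 130), (97, 183, 121), (74, 126, 85), (47, 58, 48), (44, 42, 41)]
```

View pics/a11.png

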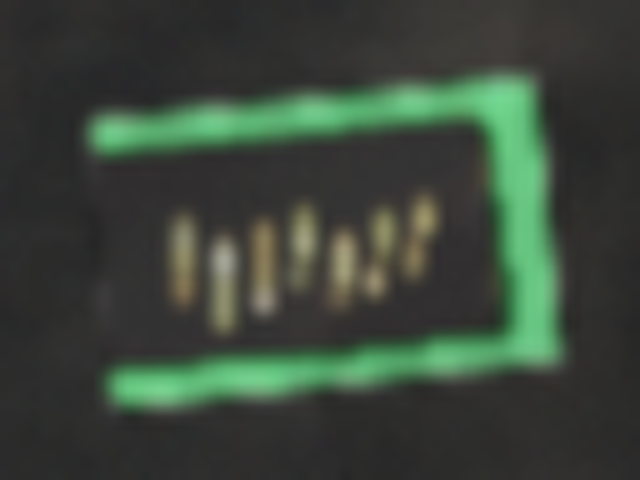

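```bash
python3 - <<'E'
from h import *
print("right edge z4",plane("top",[(277.7,244)],.004)*1000,"left top z22",plane("top",[(237.0,244),(237.8,244)],.022)*1000,"left z4",plane("top",[(237,244)],.004)*1000)
s=imaging.get_image("side"); 
# predicted side/top px of stone for candidate y offsets (centre x 444, long dir -83.4deg)
a=np.radians(96.6); l=np.array([np.cos(a),np.sin(a)]); w=np.array([l[1],-l[0]])
for d in(0,6,10):
    c=np.array([.4443,.4027])+l*d/1000
    q=[[*(c+l*.045),.022],[*(c-l*.045),.004],[*(c-l*.045),.022]]
    print(d,"top L,Rbot,Rtop",np.round(proj("top",q),1).tolist(),"side corners nearL/R",np.round(proj("side",[[*(c-l*.045-w*.026),.004],[*(c-l*.045+w*.026),.004],[*(c+l*.045-w*.026),.022],[*(c+l*.045+w*.026),.022]]),1).tolist())
cv2.imwrite("pics/a12.png",cv2.resize(s[190:240,215:300],None,fx=8,fy=8,interpolation=2)[:,:,::-1])
E
```

```text
right edge z4 [[442.9269827  361.35464449   4.        ]] left top z22 [[441.10533729 451.58466344  22.        ]
 [441.12313856 449.7892641   22.        ]] left z4 [[441.969586   454.83380687   4.        ]]
0 top L,Rbot,Rtop [[238.8, 244.9], [279.2, 241.2], [278.6, 240.7]] side corners nearL/R [[251.6, 227.1], [274.4, 219.8], [227.1, 204.6], [249.3, 198.5]]
6 top L,Rbot,Rtop [[236.2, 245.2], [276.6, 241.4], [276.0, 241.0]] side corners nearL/R [[249.9, 226.0], [272.6, 218.9], [225.7, 203.7], [247.8, 197.7]]
10 top L,Rbot,Rtop [[234.4, 245.4], [274.9, 241.6], [274.2, 241.2]] side corners nearL/R [[248.8, 225.4], [271.5, 218.3], [224.7, 203.2], [246.8, 197.2]]
```

View pics/a12.png

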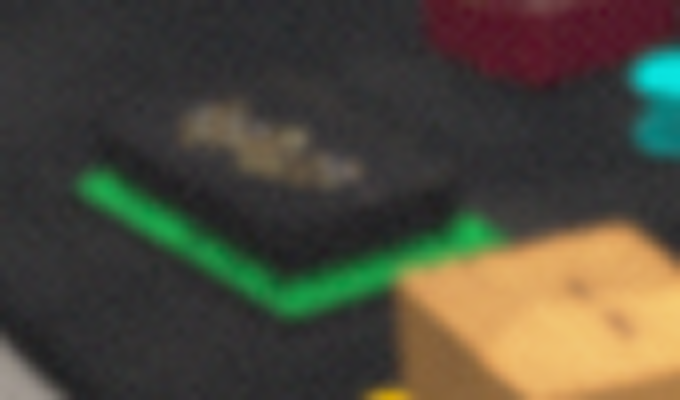

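The stone's edges put it about 4 mm off centre along the pad, well within 12 mm; the block is about 5 mm off, the weight 4 mm and the loupe 3 mm. I'm handing in.

```bash
python3 -c "
from cell import job,arm
o=arm.observe();print(o['clock'],abs(o['dq']).max());print(job.sign_off())"
```

```text
35.85 0.015571070144566702
the job is handed in; nothing more can be done
None
```

I took the pile apart in the required order: weight to red, loupe to blue, touchstone to green and block to yellow. I handed the job in at about 36 s of the 96 s allowed; the sign-off reports no verdict.

My last camera checks showed all four upright and released:

| Item | Distance from pad centre | Long-side angle off the pad's |
|---|---|---|
| Weight | about 4 mm | not applicable (round) |
| Loupe | about 3 mm | about 2° |
| Touchstone | about 4 mm | within a few degrees, by eye |
| Block | about 5 mm | under 1° |

- **Touchstone:** at first it looked badly off-centre, because no green showed at its left end in the top view. Its measured edges put it about 4 mm off along the pad's length, and the side view roughly agreed, so I left it. Its left edge is black on black and is the least certain reading.
- **Block:** the 5 mm may be slightly overstated, because the mask caught part of its side face.
- **Bystanders:** the ring box, gold disc and turquoise look-alike appeared unmoved by eye in the last pictures. I did not measure them again.

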